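# Lower the gauge foot onto the lens

## Task

Two identical bench lens gauges stand on the optician's bench, and a lens blank lies on the stage of one of them. Push the small lever on the nose of that gauge's head fully down, so that its measuring foot comes down on the lens. Leave the other gauge's lever as it is and do not disturb the lens.

Things in the scene. Friction and masses are not known exactly. Their poses are not given: they have to be found in the camera images.
- lens_gauge_lever_tip (a point): Centre of the top face of the black paddle (28 wide, 24 long, 8 mm thick) ending the lever on the head's nose of the gauge holding the lens. Turns with the lever: y points along the arm to the pivot, z is the paddle's upward normal, x is level, parallel to the pivot axis. Pivot axis: 70 mm along +y and 4 mm along -z from here, 135 mm above the bench. Space above and below the paddle is free.
- lens_gauge_lever (a joint): That lever's angle in rad: 0 fully raised (arm 0.50 above level), grows as the paddle goes down, 0.75 = lower stop (arm 0.25 below level, paddle top 122 mm above the bench). Starts at 0 to 0.25; friction keeps it where it is left; 2 to 4 N on the paddle moves it. The rubber-ended foot rod under the head drops 25 mm with it and just meets the lens at 0.75.
- lens: Round clear lens blank, 70 mm across, 8 mm thick, 30 g, loose on the 48 mm wide black stage of its gauge; origin: centre of its underside, 52 mm above the bench. Each gauge is fixed, base 160 x 120 mm; its column carries a 30 x 130 mm head (top at 155 mm) over the stage, with a flat 64 mm dial (top at 179 mm) over the column; the lever is at the other end.
- empty_gauge_lever_tip (a point): The same point on the lever of the other, identical gauge, whose black stage is bare. To be left alone.

How it is judged (in metres and radians):
At the end, for the whole second after the job is handed in: The lever of the gauge holding the lens is down, within 10 degrees of its lower stop, and at rest; the lens lies within 10 mm of where it was and the other gauge's lever paddle is within 10 mm of where it was (value of joint lens_gauge_lever above 0.58 rad and velocity of joint lens_gauge_lever between -0.05 and 0.05 rad/s and distance of each of lens, empty_gauge_lever_tip from where it was at the start of the episode below 0.01 m); the robot touches nothing.
It fails at once if the other gauge's lever is moved by more than 10 mm (distance of empty_gauge_lever_tip from where it was at the start of the episode above 0.01 m).
It fails at once if the lens is shifted by more than 10 mm (distance of lens from where it was at the start of the episode above 0.01 m).
It also fails if it takes over 26 s, if anything falls off the work surface, if the arm or the gripper's body presses on something with over 40 N, if the wrist force passes 120 N, or if a joint passes its speed limit or range.

## Robot

A 6-joint arm with a two-finger parallel gripper is mounted at the origin on the work surface. World frame = base frame: x ahead of the robot, y to its left, z up, the work surface at z = 0. Lengths are in m, angles in degrees, forces in N, time in s.
With the tool pointing down it reaches from about 0.275 to 0.85 m from the base axis. Payload 5.2 kg.
Tool frame: the origin (TCP) lies midway between the tips of the shut fingers; the grasp point (between the pads) lies 19 mm behind it; x points along the fingers, y is the direction in which the jaws open and shut, and the axes are right-handed (so a half turn about x gives the same grasp; the last joint's range is limited). The gripper opens to 85 mm and grips with 20 to 120 N. Pads are 22 mm wide; open, the fingers measure 114 mm over their backs; the gripper's body (76 mm by 85 mm) begins 54 mm behind the grasp point. The pads swing forward as they close: fully open they stand 13 mm farther back than shut.
Start: joints at [59.141, 14.817, 87.949, -0, 77.235, -11.62], TCP at [0.181, 0.519, 0.196] pointing down, gripper open.
Joint ranges: [-179.93, 179.93], [-52.35, 119.4], [10.71, 147.94], [-69.91, 249.91], [12.55, 155.21], [-178.61, 178.61]. Speed limits (degrees/s): [147.25, 147.25, 180, 180, 180, 180].

## Interface

Orientations are given as [roll, pitch, yaw] about the fixed x, y, z axes, in that order (R = Rz(yaw) Ry(pitch) Rx(roll)).
In Python, from rig import env gives the robot as it stands.
- The arm moves only by the tool send_rows, never from a script. Its argument "moves" is one flat list of numbers, 7 for each row, row after row: the shift along the tool's x, y, z each as a share of 400 mm, from -1 to 1, then the turn, a rotation vector about the tool's x, y, z each as a share of pi/2 rad, from -1 to 1, then the closure, from 0 (fully open) to 1 (shut). In form: [tx, ty, tz, ax, ay, az, grip, tx, ty, tz, ax, ay, az, grip, ...]. A call has 1 to 20 rows; each row is the pose to reach, as a shift and turn from the pose measured when the call began, along the tool's axes at that moment; what a row does not reach only later rows make up. A row lasts 1/12 s, in which the tool goes at most 41.7 mm and 7.16 degrees, less where a joint would pass 70% of its speed; a pose out of reach is approached as far as the arm can. A call with a number of a shift or a turn outside -1 to 1 is refused whole. A call with a gripper value outside its range is refused whole. The fingers move at their own pace and stop on an object; "squeeze" is the grip in N (left out, the last holds). Time passes only in rows, so rows that repeat a pose let the fingers close. It gives the time, the measured TCP pose, the force and the opening at its end, in the units of the state.
- env.sense(): the state, without advancing time (a new reading comes with each control period).
- env.capture(name): name is "scene" or "top" or "wrist"; returns a dict with "image" (400x640x3 uint8, red, green, blue), "camera_matrix" (3x3 intrinsics, pixels), "R" (3x3) and "t" (3): a world point X has camera coordinates R X + t. Camera axes: x right, y down, z forward; pixel columns grow to the right and rows downward; lengths in m; the calibration is good to about 2 mm. A picture is of the moment at which its call begins. There is no depth.
- env.close_job(): hands the job in, once; it reports no verdict.
The state is a dict: "time": time; "joints": joint angles; "qd": joint speeds; "effort": joint torques, N m; "eef_pos": TCP position; "ee_rot": TCP orientation; "wrist_force": force on the tool from outside, world axes, zero at the start; "ft_torque": the same for the moment, N m; "finger_gap": finger opening in m.
Only numpy, scipy, OpenCV 4.12 (cv2) and the standard library are available. Lean on these libraries where they do the work, as an engineer would, in place of code of your own. Each camera call takes 0.05 s, during which the arm holds its last target.

## Working session

There is one attempt and no reset: what is moved stays moved. The work goes in short steps, Python scripts to look and compute and a tool call to move; the robot and the scene stay as the last step left them, time stands still between calls to the robot, and variables do not carry over. Pictures are saved under pics/ and viewed, and the job is handed in when it is done.

Besides the shell and the picture viewer there is one more tool, called as name(argument=value, ...) on one line, values as JSON. send_rows: Moves the arm, as the interface text tells. Its arguments: {"type":"object","properties":{"moves":{"type":"array"},"squeeze":{"type":"number"}},"required":["moves"]}

```bash
mkdir -p pics; cat > h.py <<'E'
import numpy as np, cv2
from rig import env
def cap(n,f):
    c=env.capture(n); np.savez('pics/'+f+'.npz',K=c['camera_matrix'],R=c['R'],t=c['t'],im=c['image'])
    cv2.imwrite('pics/'+f+'.png',c['image'][:,:,::-1]); return c
def load(f): return np.load('pics/'+f+'.npz')
def ray(c,u,v):
    R=c['R'];o=-R.T@c['t'];d=R.T@np.linalg.inv(c['K'])@np.array([u,v,1.]);return o,d/np.linalg.norm(d)
def onz(c,u,v,z):
    o,d=ray(c,u,v);return o+d*(z-o[2])/d[2]
def proj(c,X):
    p=c['K']@(c['R']@np.array(X)+c['t']);return p[:2]/p[2]
def tri(a,pa,b,pb):
    o1,d1=ray(a,*pa);o2,d2=ray(b,*pb)
    s=np.linalg.lstsq(np.c_[d1,-d2],o2-o1,rcond=None)[0]
    p,q=o1+s[0]*d1,o2+s[1]*d2
    return (p+q)/2,np.linalg.norm(p-q)
E
python3 - <<'E'
from h import *
for n in ("scene","top","wrist"): cap(n,n+"0")
print(env.sense())
E
```

```text
{'time': 0.15, 'joints': array([ 5.91393267e+01,  1.48506975e+01,  8.79951412e+01, -1.76482426e-03,
        7.72338156e+01, -1.16185871e+01]), 'qd': array([ 0.03931349, -0.15731734, -0.24998463,  0.02837381,  0.01499703,
       -0.04147513]), 'effort': array([ 3.12077245e-03, -4.46385205e+01, -2.90821946e+01, -2.86843106e-04,
        8.11541715e-03,  3.31123672e-06]), 'eef_pos': array([0.18101028, 0.5188995 , 0.19516676]), 'ee_rot': array([-100.38110235,   89.92032718, -119.62279734]), 'wrist_force': array([-0.93789141, -0.69894003, -0.51734221]), 'ft_torque': array([ 0.04016401,  0.00125719, -0.03212579]), 'finger_gap': 0.08515125180658968}
```

View pics/scene0.png

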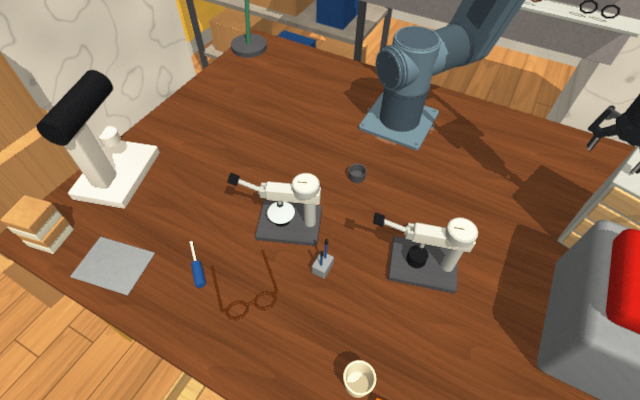

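View pics/top0.png

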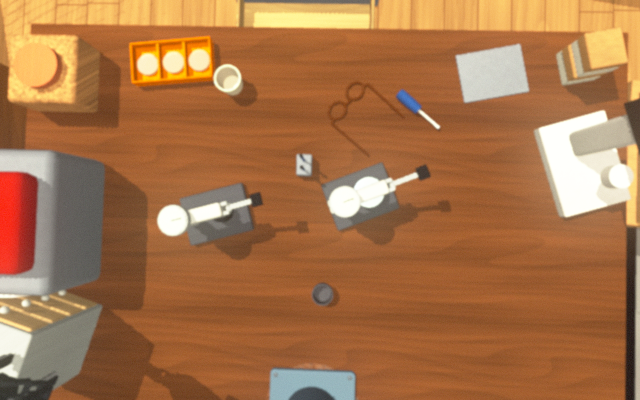

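View pics/wrist0.png

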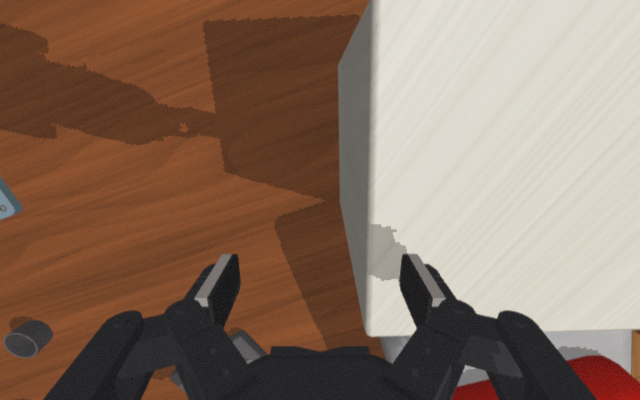

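The lens gauge is the left one in the scene view (white lens at 281,213; paddle ~234,181). In the top view it is the right one (lens at 371,192; paddle ~423,172). The empty gauge's paddle is at scene 379,219 / top 257,199.

```bash
python3 - <<'E'
from h import *
S=load('scene0');T=load('top0')
def blob(c,box):
    x0,y0,x1,y1=box;im=c['im'][y0:y1,x0:x1].max(2)
    m=(im<55).astype('uint8');n,l,st,ce=cv2.connectedComponentsWithStats(m)
    i=1+np.argmax(st[1:,4]);cn=cv2.findContours((l==i).astype('uint8'),0,1)[0][0]
    print(st[i],ce[i]+[x0,y0],(cv2.boxPoints(cv2.minAreaRect(cn))+[x0,y0]).round(1).tolist());return ce[i]+[x0,y0]
for nm,bs,bt in(('lens',(222,168,246,194),(408,160,436,184)),('empty',(368,208,392,230),(246,188,268,210))):
    a=blob(S,bs);b=blob(T,bt);print(nm,tri(S,a,T,b))
# dial centre in top (z .179)
g=T['im'].min(2)
for nm,(u,v) in (('lens dial',(345,202)),('empty dial',(172,220))): print(nm,onz(T,u,v,.179))
print('lens',onz(T,371,192,.06))
for f,c,b in(('ps',S,(210,155,340,255)),('pt',T,(310,145,440,245))):
    x0,y0,x1,y1=b;cv2.imwrite('pics/%s.png'%f,cv2.resize(c['im'][y0:y1,x0:x1,::-1],None,fx=6,fy=6,interpolation=2)[:600,:800])
E
```

```text
[ 6  5 11 12 89] [232.87640449 178.75280899] [[227.0, 182.0], [230.1, 172.7], [238.8, 175.6], [235.7, 184.9]]Traceback (most recent call last):
  File "<stdin>", line 9, in <module>
  File "<stdin>", line 6, in blob
    return _wrapfunc(a, 'argmax', axis=axis, out=out, **kwds)
    return bound(*args, **kwds)
ValueError: attempt to get argmax of an empty sequence
```

```bash
python3 - <<'E'
from h import *
S=load('scene0');T=load('top0')
print(T['im'][162:184:2,410:436:2].max(2)); 
def blob(c,box,th):
    x0,y0,x1,y1=box;p=c['im'][y0:y1,x0:x1].astype(int)
    m=((p.max(2)<th)&(p.max(2)-p.min(2)<25)).astype('uint8');n,l,st,ce=cv2.connectedComponentsWithStats(m)
    i=1+np.argmax(st[1:,4]);cn=cv2.findContours((l==i).astype('uint8'),0,1)[0][0]
    print(st[i],ce[i]+[x0,y0],(cv2.boxPoints(cv2.minAreaRect(cn))+[x0,y0]).round(1).tolist());return ce[i]+[x0,y0]
for nm,bs,bt in(('lens',(222,168,246,194),(408,160,436,184)),('empty',(368,208,392,230),(246,188,268,210))):
    a=blob(S,bs,70);b=blob(T,bt,90);print(nm,tri(S,a,T,b))
for nm,(u,v) in (('lens dial',(345,202)),('empty dial',(172,220))): print(nm,onz(T,u,v,.179))
print('lens',onz(T,371,192,.06))
for f,c,b in(('ps',S,(210,155,340,255)),('pt',T,(310,145,440,245))):
    x0,y0,x1,y1=b;cv2.imwrite('pics/%s.png'%f,cv2.resize(c['im'][y0:y1,x0:x1,::-1],None,fx=6,fy=6,interpolation=2)[:600,:800])
E
```

```text
[[164 164 164 162 161 163 162 159 160 160 156 156 157]
 [162 164 168 167 168 166 150 128 143 162 163 163 164]
 [162 163 165 162 150 108  93  79 106 159 168 169 171]
 [166 166 155 108  87  75  76  73  78 139 169 163 167]
 [157 157 149  97  67  73  71  70  72 109 154 155 157]
 [160 166 185 145  77  70  72  76  72  81 139 155 156]
 [219 235 246 232 108  69  73  75  69  70 124 158 158]
 [245 247 246 240 145  69  69  67  73  80 125 163 163]
 [243 235 220 188 141  75  78  91 120 145 165 166 169]
 [197 181 176 172 163 133 144 159 172 172 176 173 172]
 [174 175 171 175 176 171 173 177 178 177 175 173 177]]
[ 6  5 11 12 91] [233.02197802 178.74725275] [[227.1, 181.7], [230.1, 172.7], [239.1, 175.7], [236.1, 184.7]]
[ 9  7 12 12 95] [422.45263158 172.35789474] [[416.3, 169.3], [424.9, 165.8], [428.7, 175.3], [420.1, 178.8]]
lens (array([ 0.57430327, -0.2189867 ,  0.16680685]), np.float64(0.0013011801246432541))
[  5   5  12  13 105] [378.54285714 219.03809524] [[371.6, 221.6], [375.3, 212.3], [385.6, 216.4], [381.9, 225.8]]
[ 5  6 10 12 85] [255.56470588 199.21176471] [[250.5, 195.1], [258.3, 193.2], [260.8, 203.3], [253.1, 205.2]]
empty (array([0.50972101, 0.12358654, 0.15860323]), np.float64(0.0018400691470579396))
lens dial [ 0.5084797  -0.06131397  0.179     ]
empty dial [0.46145784 0.2909916  0.179     ]
lens [ 0.53581108 -0.12570176  0.06      ]
```

View pics/ps.png

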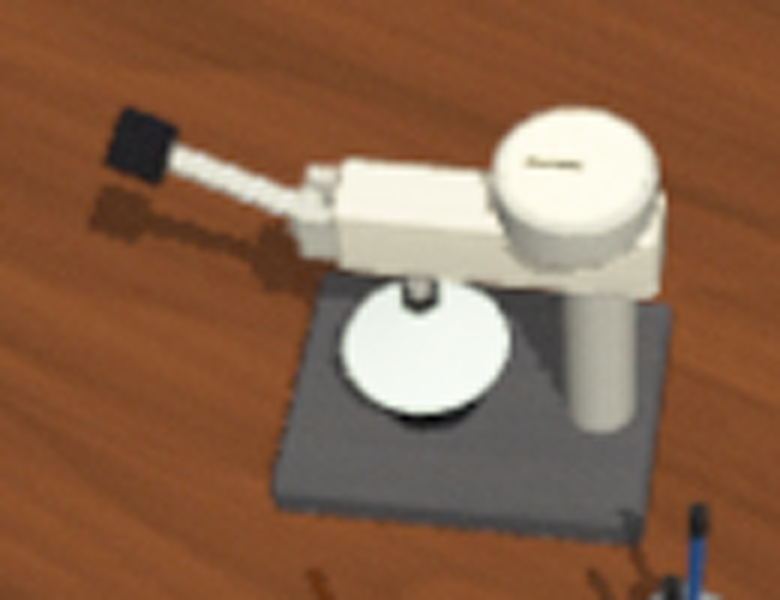

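View pics/pt.png

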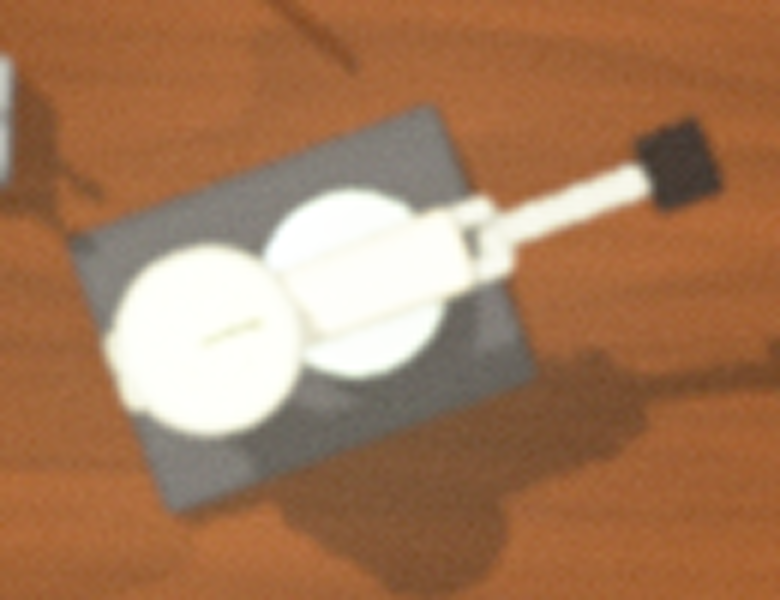

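```bash
cat >> h.py <<'E'
from scipy.spatial.transform import Rotation as Ro
def to(X,d=None):
    s=env.sense();R=Ro.from_euler('xyz',s['ee_rot'],degrees=True).as_matrix()
    print('pos',s['eef_pos'].round(4),'t',s['time'],'F',s['wrist_force'].round(2)); print('axes x,y,z',R.T.round(3).tolist())
    print('share',(R.T@(np.array(X)-s['eef_pos'])/.4).round(4))
    if d is not None: print('gauge dir in tool',(R.T@np.append(d,0)).round(3))
    return R
E
python3 - <<'E'
from h import *
t=np.array([.5743,-.2190]);di=np.array([.5085,-.0613]);d=(t-di)/np.linalg.norm(t-di);print(d)
# top-view arm direction check: paddle minus arm root
p=onz(load('top0'),310+480/6,145+240/6,.135);print('pivot',p,np.hypot(*(t-p[:2])),(t-p[:2])/np.hypot(*(t-p[:2])))
to([.181,.519,.28]); to([.576,-.222,.28],d)
E
```

```text
[ 0.38507243 -0.92288635]
pivot [ 0.5483284  -0.15776102  0.135     ] 0.0665186920411739 [ 0.39044056 -0.92062814]
pos [0.181  0.5189 0.1952] t 0.15 F [-0.94 -0.7  -0.52]
axes x,y,z [[-0.001, -0.001, -1.0], [0.33, 0.944, -0.001], [0.944, -0.33, -0.0]]
share [-2.121e-01 -1.000e-04 -2.000e-04]
pos [0.181  0.5189 0.1952] t 0.15 F [-0.94 -0.7  -0.52]
axes x,y,z [[-0.001, -0.001, -1.0], [0.33, 0.944, -0.001], [0.944, -0.33, -0.0]]
share [-0.2105 -1.4236  1.5427]
gauge dir in tool [ 0.001 -0.744  0.668]
```

send_rows(moves=[-0.21, 0, 0, 0, 0, 0, 1, -0.21, 0, 0, 0, 0, 0, 1, -0.21, -0.02, 0.02, 0, 0, 0, 1, -0.21, -0.9, 0.97, 0.34, 0, 0, 1, -0.21, -0.9, 0.97, 0.34, 0, 0, 1, -0.21, -0.9, 0.97, 0.34, 0, 0, 1, -0.21, -0.9, 0.97, 0.34, 0, 0, 1, -0.21, -0.9, 0.97, 0.34, 0, 0, 1, -0.21, -0.9, 0.97, 0.34, 0, 0, 1, -0.21, -0.9, 0.97, 0.34, 0, 0, 1, -0.21, -0.9, 0.97, 0.34, 0, 0, 1, -0.21, -0.9, 0.97, 0.34, 0, 0, 1, -0.21, -0.9, 0.97, 0.34, 0, 0, 1, -0.21, -0.9, 0.97, 0.34, 0, 0, 1, -0.21, -0.9, 0.97, 0.34, 0, 0, 1, -0.21, -0.9, 0.97, 0.34, 0, 0, 1, -0.21, -0.9, 0.97, 0.34, 0, 0, 1, -0.21, -0.9, 0.97, 0.34, 0, 0, 1])

```text
time: 1.65
eef_pos: [0.4287, 0.0505, 0.279]
ee_rot: [-111.8, 89.9, -161.8]
wrist_force: [-0.4, 0.7, -0.2]
finger_gap: 0.0002
```

```bash
python3 - <<'E'
from h import *
to([.576,-.222,.24],[.388,-.922])
E
```

```text
pos [0.4287 0.0505 0.279 ] t 1.65 F [-0.36  0.72 -0.19]
axes x,y,z [[-0.002, -0.001, -1.0], [0.766, 0.643, -0.002], [0.643, -0.766, -0.001]]
share [ 0.0973 -0.1555  0.7587]
gauge dir in tool [-0.    -0.295  0.956]
```

send_rows(moves=[0, -0.155, 0.76, 0.19, 0, 0, 1, 0, -0.155, 0.76, 0.19, 0, 0, 1, 0, -0.155, 0.76, 0.19, 0, 0, 1, 0, -0.155, 0.76, 0.19, 0, 0, 1, 0, -0.155, 0.76, 0.19, 0, 0, 1, 0, -0.155, 0.76, 0.19, 0, 0, 1, 0, -0.155, 0.76, 0.19, 0, 0, 1, 0, -0.155, 0.76, 0.19, 0, 0, 1, 0.1, -0.155, 0.76, 0.19, 0, 0, 1, 0.1, -0.155, 0.76, 0.19, 0, 0, 1, 0.1, -0.155, 0.76, 0.19, 0, 0, 1, 0.1, -0.155, 0.76, 0.19, 0, 0, 1])

```text
time: 2.65
eef_pos: [0.5771, -0.2207, 0.2405]
ee_rot: [-61.9, 89.9, -128.9]
wrist_force: [-0.1, -0.1, 0.7]
finger_gap: 0.0002
```

```bash
python3 - <<'E'
from h import *
to([.576,-.222,.18],[.388,-.922])
for n in ("scene","top"): cap(n,n+"1")
a=load('scene1')['im'][80:280,140:400,::-1];b=load('top1')['im'][100:300,300:560,::-1]
cv2.imwrite('pics/v1.png',cv2.resize(np.hstack([a,b]),(780,300)))
E
```

```text
pos [ 0.5771 -0.2207  0.2405] t 2.65 F [-0.06 -0.07  0.74]
axes x,y,z [[-0.001, -0.001, -1.0], [0.92, 0.391, -0.001], [0.391, -0.92, 0.001]]
share [ 0.1513 -0.0036  0.0018]
gauge dir in tool [ 0.001 -0.003  1.   ]
```

View pics/v1.png

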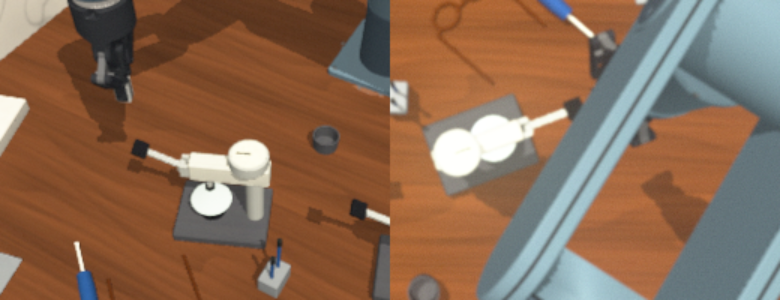

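```bash
python3 - <<'E'
from h import *
p=env.sense()['eef_pos']
for n in('scene1','top1'): c=load(n);print(proj(c,p),proj(c,[.5743,-.219,.167]),proj(c,[.5771,-.2207,.17]))
E
```

```text
[225.85078662 156.91154368] [233.28663414 178.72947967] [231.76859424 178.41607739]
[433.66748725 166.6255556 ] [422.77099505 172.19555871] [423.98833379 170.7105126 ]
```

```bash
python3 - <<'E'
from h import *
a=load('scene1')['im'][100:200,180:280,::-1];b=load('top1')['im'][110:210,390:490,::-1]
cv2.imwrite('pics/v2.png',cv2.resize(np.hstack([a,b]),(800,400),interpolation=2))
E
```

```text
(no output)
```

View pics/v2.png

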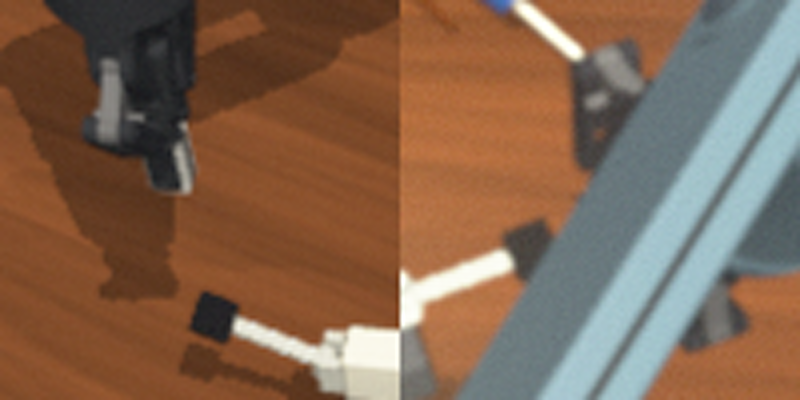

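```bash
python3 - <<'E'
from h import *
p=[0.18101028, 0.5188995 , 0.19516676]
R=Ro.from_euler('xyz',[-100.38,89.92,-119.62],degrees=True).as_matrix()
c=load('scene0');print(proj(c,p),[proj(c,p+R@np.array([-.013,s*.0425,0])) for s in(1,-1)])
cap('scene','scene2');cap('wrist','wrist2');print(env.sense()['eef_pos'],env.sense()['finger_gap'])
a=load('scene2')['im'][100:200,180:280,::-1];b=c['im'][80:180,540:640,::-1]
cv2.imwrite('pics/v3.png',cv2.resize(np.hstack([a,b]),(800,400),interpolation=2))
E
```

```text
[598.48860196 174.89458923] [array([621.07759458, 181.82807989]), array([583.383938 , 160.7680547])]
[ 0.57751361 -0.22184946  0.24150565] 0.00028697931394021755
```

View pics/v3.png

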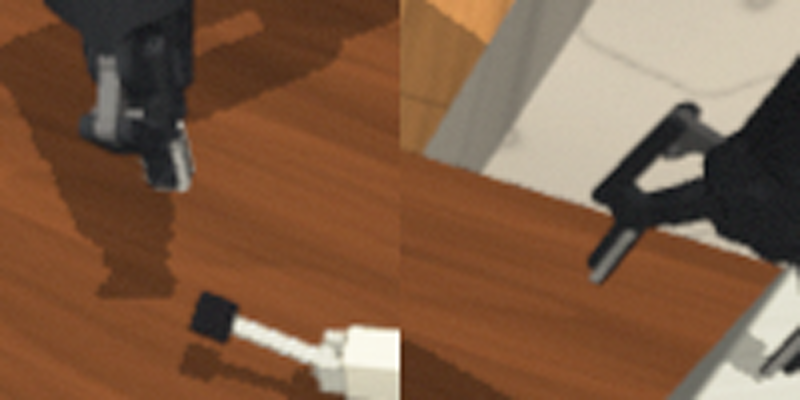

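View pics/wrist2.png

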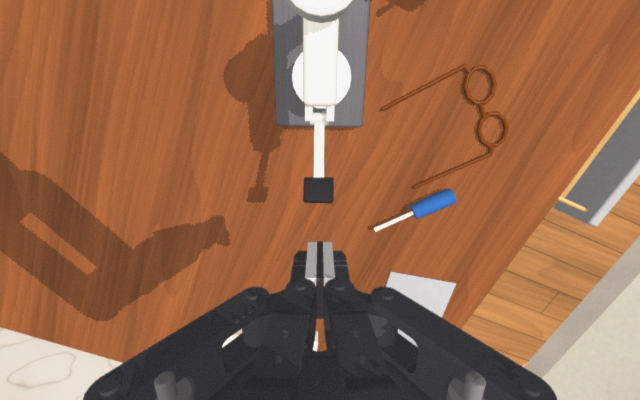

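```bash
python3 - <<'E'
from h import *
w=load('wrist2');s=load('scene2');p=env.sense()['eef_pos']
print('tcp in wrist',proj(w,p),'scene',proj(s,p))
print('paddle tri wrist/scene',tri(w,(318.5,190),s,(233,178.7)))
print('paddle tri wrist/top0',tri(w,(318.5,190),load('top0'),(422.5,172.4)))
print('tip tri',tri(w,(320,244),s,(223,147.3)))
# known check: bench robot base plate etc; lens, dial
print('tip at z: ',[proj(w,p+np.array([0,0,z])).round(1).tolist() for z in(0,.01,.02,.03)])
print('cam',-w['R'].T@w['t'])
E
```

```text
tcp in wrist [318.45513194 228.17928727] scene [225.80263681 156.90986049]
paddle tri wrist/scene (array([ 0.57570051, -0.21788163,  0.1689942 ]), np.float64(0.0008542759146371262))
paddle tri wrist/top0 (array([ 0.57436676, -0.21721361,  0.17097964]), np.float64(0.0019072152450582257))
tip tri (array([ 0.57780067, -0.22047972,  0.2703763 ]), np.float64(0.0038275917017484445))
tip at z:  [[318.5, 228.2], [318.4, 234.7], [318.4, 241.9], [318.3, 249.9]]
cam [ 0.54462782 -0.14324349  0.42071216]
```

The visible fingertip sits about 25 mm higher than the reported TCP (wrist tip at row 244 against 228 predicted; scene 147 against 157). Its position in the horizontal plane agrees. I'll come down gradually and watch the force and the pictures.

send_rows(moves=[0.08, 0, 0, 0, 0, 0, 1, 0.14, 0, 0, 0, 0, 0, 1, 0.16, 0, 0, 0, 0, 0, 1, 0.18, 0, 0, 0, 0, 0, 1, 0.2, 0, 0, 0, 0, 0, 1, 0.2, 0, 0, 0, 0, 0, 1])

```text
time: 3.35
eef_pos: [0.5775, -0.222, 0.161]
ee_rot: [3.0, 89.8, -64.1]
wrist_force: [-1.6, 0.8, -0.7]
finger_gap: 0.0002
```

```bash
cat > look.py <<'E'
from h import *
import sys
k=sys.argv[1]
cap('scene','s'+k);cap('wrist','w'+k)
p=to([.577,-.222,.12])
a=load('s'+k)['im'][120:240,190:310,::-1];b=load('w'+k)['im'][60:310,195:445,::-1]
cv2.imwrite('pics/v%s.png'%k,np.hstack([cv2.resize(a,(400,400)),cv2.resize(b,(400,400))]))
E
python3 look.py a
```

```text
pos [ 0.5781 -0.2224  0.1624] t 3.45 F [-0.66 -0.51 -0.64]
axes x,y,z [[0.003, -0.003, -1.0], [0.921, 0.39, 0.001], [0.39, -0.921, 0.004]]
share [ 0.106  -0.0024 -0.0024]
```

View pics/va.png

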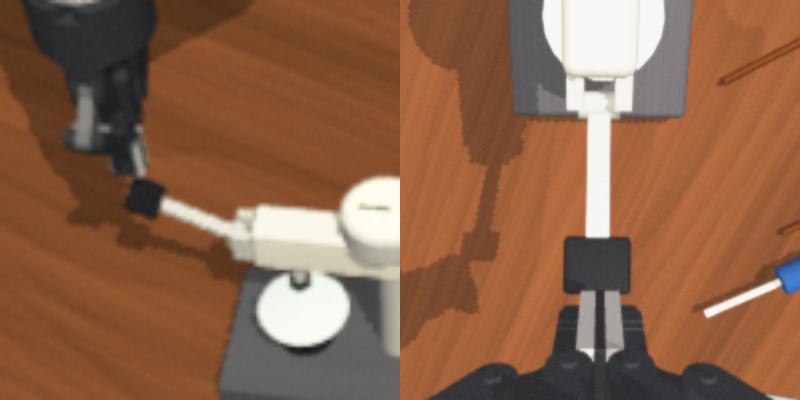

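No contact at TCP z 0.161, which confirms the real tip is higher than reported. The paddle lies directly under the fingers, so I'll continue down.

send_rows(moves=[0.02, 0, 0, 0, 0, 0, 1, 0.04, 0, 0, 0, 0, 0, 1, 0.05, 0, 0, 0, 0, 0, 1, 0.06, 0, 0, 0, 0, 0, 1, 0.07, 0, 0, 0, 0, 0, 1, 0.07, 0, 0, 0, 0, 0, 1])

```text
time: 3.95
eef_pos: [0.5784, -0.2229, 0.134]
ee_rot: [16.0, 89.7, -51.1]
wrist_force: [-0.5, -0.8, 0.3]
finger_gap: 0.0001
```

```bash
python3 look.py b
```

```text
pos [ 0.578  -0.2221  0.1341] t 4.05 F [ 0.48 -0.19  0.05]
axes x,y,z [[0.002, -0.003, -1.0], [0.921, 0.39, 0.001], [0.39, -0.921, 0.003]]
share [ 0.0353 -0.0022 -0.0014]
```

View pics/vb.png

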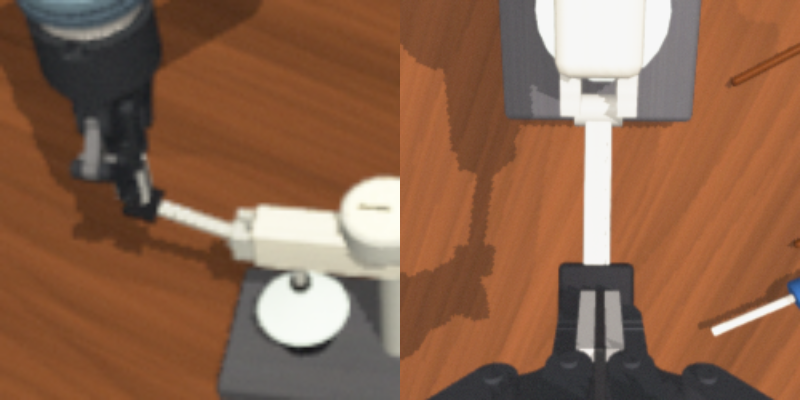

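The pads now rest on the paddle, and it has dropped a little (scene crop row 198 to 205). I'll keep pressing.

send_rows(moves=[0.015, 0, 0, 0, 0, 0, 1, 0.03, 0, 0, 0, 0, 0, 1, 0.045, 0, 0, 0, 0, 0, 1, 0.06, 0, 0, 0, 0, 0, 1, 0.06, 0, 0, 0, 0, 0, 1])

```text
time: 4.47
eef_pos: [0.5772, -0.2216, 0.1083]
ee_rot: [-24.8, 89.9, -91.9]
wrist_force: [-0.3, 0.7, -0.6]
finger_gap: 0.0002
```

```bash
python3 look.py c
```

```text
pos [ 0.5773 -0.2215  0.1091] t 4.5667 F [ 0.11 -0.03 -0.24]
axes x,y,z [[0.0, -0.001, -1.0], [0.921, 0.39, -0.0], [0.39, -0.921, 0.001]]
share [-0.0273 -0.0011  0.0009]
```

View pics/vc.png

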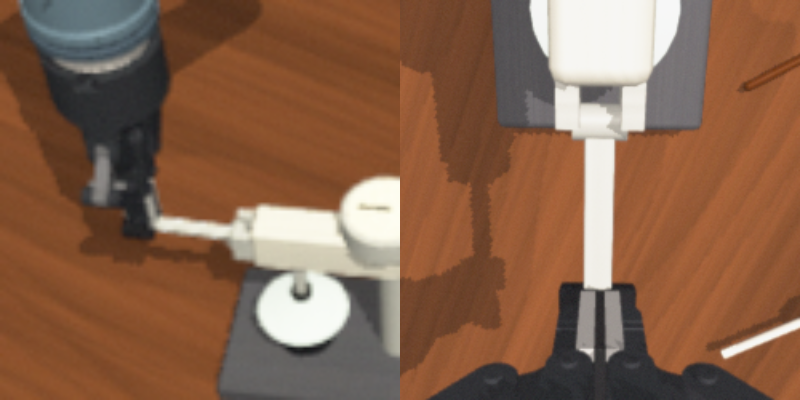

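send_rows(moves=[0.01, 0, 0, 0, 0, 0, 1, 0.02, 0, 0, 0, 0, 0, 1, 0.03, 0, 0, 0, 0, 0, 1, 0.03, 0, 0, 0, 0, 0, 1])

```text
time: 4.9
eef_pos: [0.5771, -0.2215, 0.0963]
ee_rot: [-46.2, 90.0, -113.3]
wrist_force: [0.5, 0.2, 1.1]
finger_gap: -0.0001
```

```bash
python3 look.py d
```

```text
pos [ 0.5767 -0.2211  0.0965] t 5.0 F [ 0.51 -0.07  0.45]
axes x,y,z [[-0.001, 0.0, -1.0], [0.921, 0.39, -0.001], [0.39, -0.921, -0.001]]
share [-0.0587 -0.0004  0.0024]
```

View pics/vd.png

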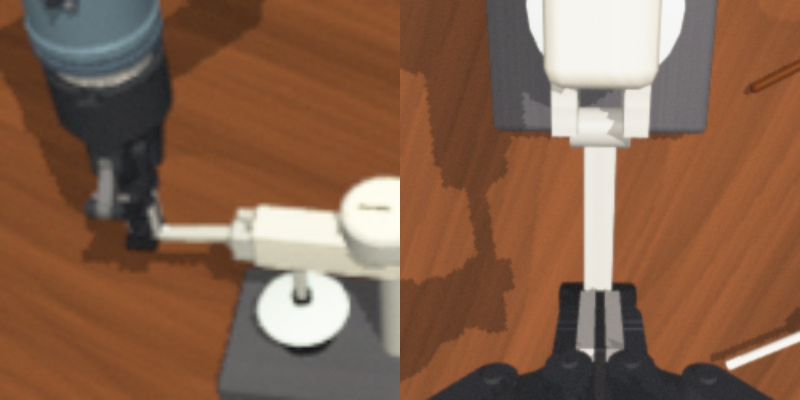

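send_rows(moves=[0.005, 0, 0, 0, 0, 0, 1, 0.01, 0, 0, 0, 0, 0, 1, 0.015, 0, 0, 0, 0, 0, 1, 0.015, 0, 0, 0, 0, 0, 1])

```text
time: 5.33
eef_pos: [0.5765, -0.2206, 0.0901]
ee_rot: [-141.5, 89.9, 151.5]
wrist_force: [0.4, 1.0, 1.1]
finger_gap: -0.0002
```

send_rows(moves=[0.005, 0, 0, 0, 0, 0, 1, 0.01, 0, 0, 0, 0, 0, 1, 0.01, 0, 0, 0, 0, 0, 1])

```text
time: 5.58
eef_pos: [0.5768, -0.2205, 0.0882]
ee_rot: [-139.9, 90.0, 153.1]
wrist_force: [-4.3, 1.6, 13.6]
finger_gap: -0.0
```

```bash
python3 look.py e
```

```text
pos [ 0.5767 -0.2205  0.0882] t 5.6833 F [-4.01  2.96 13.16]
axes x,y,z [[-0.0, 0.0, -1.0], [0.921, 0.39, -0.0], [0.39, -0.921, -0.0]]
share [-0.0796 -0.0009  0.0037]
```

View pics/ve.png

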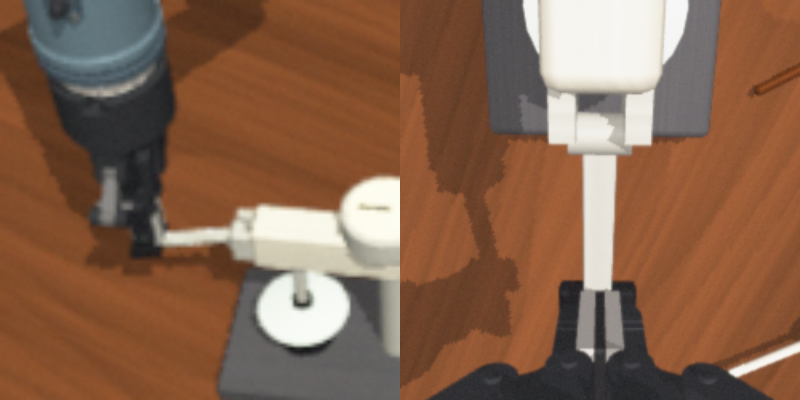

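The force rose to 13 N at the stop, and the arm dips below level. Now I'll retreat straight up.

send_rows(moves=[-0.02, 0, 0, 0, 0, 0, 1, -0.06, 0, 0, 0, 0, 0, 1, -0.15, 0, 0, 0, 0, 0, 1, -0.25, 0, 0, 0, 0, 0, 1, -0.35, 0, 0, 0, 0, 0, 1, -0.42, 0, 0, 0, 0, 0, 1, -0.42, 0, 0, 0, 0, 0, 1, -0.42, 0, 0, 0, 0, 0, 1])

```text
time: 6.35
eef_pos: [0.5777, -0.2212, 0.2584]
ee_rot: [32.0, 89.8, -35.0]
wrist_force: [-0.1, 0.4, -1.0]
finger_gap: 0.0002
```

```bash
python3 look.py f; python3 - <<'E'
from h import *
S0=load('scene0');S=load('sf');W=load('wf')
def blob(c,box,th):
    x0,y0,x1,y1=box;p=c['im'][y0:y1,x0:x1].astype(int)
    m=((p.max(2)<th)&(p.max(2)-p.min(2)<25)).astype('uint8');n,l,st,ce=cv2.connectedComponentsWithStats(m)
    i=1+np.argmax(st[1:,4]);print(st[i]);return ce[i]+[x0,y0]
a=blob(S,(222,175,250,205),70);print(a)
print('predicted full-down paddle centre px',proj(S,[.5483+.0688*.388,-.1578-.0688*.922,.119]))
print('empty',blob(S0,(368,208,392,230),70),blob(S,(368,208,392,230),70))
for c in(S0,S):
    p=c['im'][195:230,262:300].astype(int); m=(p.min(2)>200).astype('uint8');n,l,st,ce=cv2.connectedComponentsWithStats(m);i=1+np.argmax(st[1:,4]);print('lens',st[i],ce[i])
cv2.imwrite('pics/wf2.png',W['im'][:,:,::-1])
E
```

```text
pos [ 0.5762 -0.2203  0.2548] t 6.45 F [ 0.24 -0.18 -0.09]
axes x,y,z [[-0.002, 0.001, -1.0], [0.921, 0.39, -0.002], [0.39, -0.921, -0.002]]
share [0.337  0.0008 0.0056]
[ 7 12 11 10 78]
[233.82051282 191.96153846]
predicted full-down paddle centre px [235.57589327 191.48068872]
[  5   5  12  13 105]
[  5   5  12  13 105]
empty [378.54285714 219.03809524] [378.54285714 219.03809524]
lens [  6   7  27  21 416] [18.67548077 17.79807692]
lens [  6   6  27  23 406] [18.75123153 17.74137931]
```

View pics/vf.png

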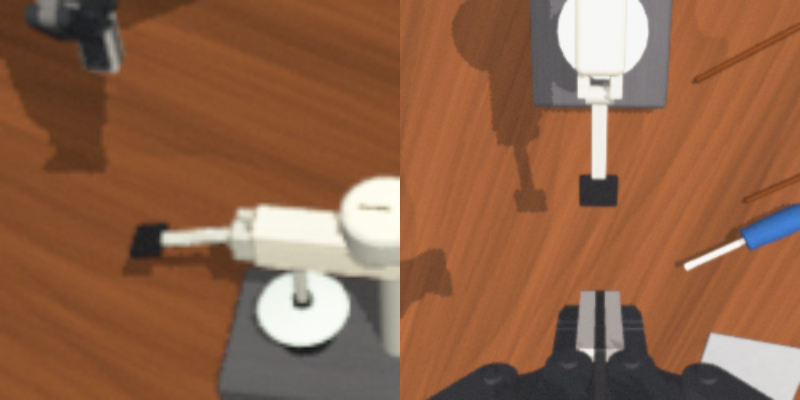

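```bash
python3 -c "
from rig import env
print(abs(env.sense()['qd']).max());print(env.close_job())"
```

```text
1.1695627129317194
the job is handed in; nothing more can be done
None
```

I pressed the lever of the gauge holding the lens down to its stop with the shut fingertips, raised the arm well clear and handed the job in at about 6.5 s.

- **Lever:** the wrist force stayed around 1 N on the way down and rose to about 13 N at the stop. After I let go, the paddle stayed down at scene pixel (233.8, 192.0). The predicted fully-down position was (235.6, 191.5).
- **Lens and other gauge:** the lens centre moved less than 0.1 px in the scene view. The other gauge's paddle did not move.
- **Disagreement:** the visible fingertips sat about 25–30 mm higher than the reported tool point. I therefore lowered the arm step by step, using pictures and force instead of the reported height.
- **At hand-in:** the joints still read up to about 1.2 degrees/s, slightly above zero. The gripper was about 13 cm above the paddle and touching nothing.

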